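Stamp the maker's label in a lute soundboard

TASK

Take the red self-inking stamp from its cork pad and put the maker's mark on the paper label of the soundboard: stand it inside the label's printed border, in line with it, push it squarely all the way down, hold a moment, and lift it straight off so that the print does not smear. Then stand the stamp back upright on the cork pad and let go, without printing anywhere else, shifting or over-pressing the thin soundboard, or disturbing the tools around it.

Things in the scene. Friction and masses are not known exactly. Their poses are not given: they have to be found in the camera images.
- stamp_grip (a point): Red self-inking stamp (black cap and foot), 0.14 kg, upright on the cork pad, 94 mm tall. Point: on its centre line, 62 mm above the foot's underside when the foot is fully out. Red housing: 54 mm along x, 36 mm along y, flat sides (grip across the 36 mm), from 28 mm above the foot's underside up to the top. z is up the stamp. The mark is symmetrical: either way round is right.
- stamp_face (a point): Centre of the underside of the stamp's black foot frame, 62 mm (x) by 42 mm (y); axes as the stamp's. The foot hangs under the housing on a spring: stood on a surface and pushed, the foot stays put while the housing sinks straight down over it.
- stamp_foot (a joint): How far the stamp is pushed in: 0 = foot fully out (as it stands by itself), 0.014 = hard stop, 14 mm. The spring needs about 4 N to start and 14 N at the stop. The die reaches the paper at about 8 mm and the print is complete from 11 mm on.
- label (a point): Centre of the cream paper label, 86 (x) by 66 mm (y), glued on the soundboard's upper face, 6 mm above the bench; dark printed border 72 by 52 mm inside, 5 mm to spare all round the stamp's foot. The soundboard is a pale, loose, pear-shaped board, 6 mm thick, 130 g, 150 mm wide, reaching 165 mm along +x (neck end) and 85 mm along -x from here. z is up.
- cork_pad: Round cork pad fixed on the bench, 120 mm across and 5 mm thick, where the stamp stands and belongs; origin at the centre of its underside, on the bench.
- mallet: Bystander: mallet with a black rubber head 64 mm across and 85 mm long, lying; wooden handle along -x, 255 mm in all. Origin on the bench under the handle's head end, 55 mm from the head's middle (which lies along +x).
- glue_bottle: Bystander: standing white glue bottle with an orange cap, 58 mm across, 130 mm tall. Origin at the centre of its underside.
- block_plane: Bystander: small dark steel hand plane with wooden grips, 150 by 42 mm, about 60 mm tall. Origin at the centre of its sole.
- pliers: Bystander: orange-handled pliers lying flat, about 140 by 75 mm, 15 mm high. Origin on the bench under the pivot.
- glue_brush: Bystander: flat brush lying along x, 170 by 42 mm, 20 mm high. Origin on the bench under its middle.
- walnut_offcut: Bystander: dark wooden offcut, 130 by 55 by 24 mm. Origin at the centre of its underside.
Things that resemble listed ones, but are neither listed nor needed, are in the scene too. There is more than one size of the part that bears stamp_grip; the job needs the smaller. There is more than one size of the cork_pad; the job needs the larger.

How it is judged:
By the outcome, as a careful person would: the job done as asked, in the order asked, and still so for the second after the job is handed in, with the robot touching nothing.
It also fails if it takes over 58 s, if anything falls off the work surface, if the arm or the gripper's body presses on something with over 40 N, if the wrist force passes 120 N, or if a joint passes its speed limit or range.

ROBOT

A 7-joint arm with a two-finger parallel gripper is mounted at the origin on the work surface. World frame = base frame: x ahead of the robot, y to its left, z up, the work surface at z = 0. Lengths are in m, angles in rad, forces in N, time in s.
With the tool pointing down it reaches from about 0.425 to 0.925 m from the base axis. Payload 6.8 kg.
Tool frame: the origin (TCP) lies midway between the tips of the shut fingers; the grasp point (between the pads) lies 19 mm behind it (robot.hold_point_z is the z of the grasp point in the tool frame, in m); z points along the fingers, y is the direction in which the jaws open and shut (so a half turn about z gives the same grasp; the last joint's range is limited). The gripper opens to 85 mm and grips with 20 to 120 N. Pads are 22 mm wide; open, the fingers measure 114 mm over their backs; the gripper's body (76 mm by 85 mm) begins 54 mm behind the grasp point. The pads swing forward as they close: fully open they stand 13 mm farther back than shut.
Start: joints at [1.07, 0.477, 0.022, 1.555, -0.011, 1.109, -0.083], TCP at [0.258, -0.624, 0.231] pointing down, gripper open.
Joint ranges: [-2.96, 2.96], [-0.34, 2.1], [-1.41, 1.46], [0.24, 2.44], [-1.37, 4.51], [0.17, 1.92], [-2.96, 2.96]. Speed limits (rad/s): [2.39, 2.39, 3.14, 3.14, 3.14, 3.14, 3.14].

INTERFACE

Orientations are given as a unit quaternion [w, x, y, z].
In Python, from bench import robot gives the robot as it stands.
- The arm moves only by the tool apply_moves, never from a script. Its argument "deltas" is text: rows parted by semicolons, each of 7 numbers parted by spaces: the gripper's target within -1 to 1 (shut at 1, half-way at 0, fully open at -1), then the shift along the tool's x, y, z in m, then the turn, a rotation vector about the tool's x, y, z in rad. In form: gripper dx dy dz ax ay az; .... A call has 1 to 20 rows; each row shifts and turns the commanded pose from where the row before left it, along the tool's axes as they then stand; what a row does not reach is not made up. A row lasts 1/10 s, in which the tool goes at most 50 mm and 8.59 degrees, less where a joint would pass 70% of its speed; a pose out of reach is approached as far as the arm can. A call with a gripper value outside its range is refused whole. The fingers move at their own pace and stop on an object; "grip_force" is the grip in N (left out, the last holds). Time passes only in rows, so rows that do not move let the fingers close. It gives the time, the measured TCP pose, the force and the opening at its end, in the units of the state.
- robot.read_state(): the state, without advancing time (a new reading comes with each control period).
- robot.get_image(name): name is "scene" or "side" or "wrist"; returns a dict with "image" (400x640x3 uint8, blue, green, red), "range_z" (400x640 float32, m along the optical axis (not along the pixel's ray), 0 where there is no reading), "fx", "fy", "cx", "cy" (pixels), "pose" (4x4, takes a point from camera to world coordinates). Camera axes: x right, y down, z forward; pixel columns grow to the right and rows downward; lengths in m; the calibration is good to about 2 mm. A picture is of the moment at which its call begins.
- robot.hand_in(): hands the job in, once; it reports no verdict.
The state is a dict: "clock": time; "joint_positions": joint angles; "qd": joint speeds; "joint_efforts": joint torques, N m; "tcp_pos": TCP position; "eef_rot": TCP orientation; "force": force on the tool from outside, world axes, zero at the start; "ft_torque": the same for the moment, N m; "grip_width": opening from 0.0 (shut) to 1.0 (fully open).
Only numpy, scipy, OpenCV 4.12 (cv2) and the standard library are available. Lean on these libraries where they do the work, as an engineer would, in place of code of your own. Each camera call takes 0.05 s, during which the arm holds its last target.

## Working session

There is one attempt and no reset: what is moved stays moved. The work goes in short steps, Python scripts to look and compute and a tool call to move; the robot and the scene stay as the last step left them, time stands still between calls to the robot, and variables do not carry over. Pictures are saved under pics/ and viewed, and the job is handed in when it is done.

Besides the shell and the picture viewer there is one more tool, called after "Emit:" as name(argument=value, ...) on one line, values as JSON. apply_moves: Moves the arm, as the interface text tells. Its arguments: {"type":"object","properties":{"deltas":{"type":"string"},"grip_force":{"type":"number"}},"required":["deltas"]}

```bash
mkdir -p pics
cat > h.py <<'E'
import numpy as np, cv2
from bench import robot
def grab(n,fn=None):
    d=robot.get_image(n)
    np.savez('last_%s.npz'%n,**d)
    if fn: cv2.imwrite('pics/'+fn,d['image'])
    return d
def load(n): return np.load('last_%s.npz'%n)
def plane(d,u,v,z):
    P=d['pose'];r=P[:3,:3]@np.array([(u-d['cx'])/d['fx'],(v-d['cy'])/d['fy'],1.]);o=P[:3,3]
    return o+r*(z-o[2])/r[2]
def cloud(d):
    Z=d['range_z'];v,u=np.indices(Z.shape)
    p=np.stack([(u-d['cx'])/d['fx']*Z,(v-d['cy'])/d['fy']*Z,Z],-1)
    return p@d['pose'][:3,:3].T+d['pose'][:3,3]
E
python3 - <<'E'
from h import *
for n in ['scene','side','wrist']:
    d=grab(n,n+'0.png'); print(n,d['pose'].round(3).tolist(),d['fx'])
print(robot.read_state())
E
```

```text
scene [[0.647, 0.635, -0.422, 1.061], [0.762, -0.545, 0.35, -0.468], [-0.008, -0.548, -0.837, 1.113], [0.0, 0.0, 0.0, 1.0]] 388.70034724802196
side [[-0.989, -0.093, 0.113, 0.412], [-0.144, 0.481, -0.865, 1.104], [0.026, -0.872, -0.489, 0.711], [0.0, 0.0, 0.0, 1.0]] 361.8385779961354
wrist [[0.383, -0.874, -0.299, 0.335], [-0.924, -0.363, -0.121, -0.591], [-0.003, 0.322, -0.947, 0.372], [0.0, 0.0, 0.0, 1.0]] 287.4524566664055
{'clock': 0.15, 'joint_positions': array([ 1.06991843,  0.47763011,  0.02237506,  1.55618821, -0.01149706,
        1.10929679, -0.08309787]), 'qd': array([-0.00174649, -0.00225967,  0.00017848, -0.00205494, -0.00081544,
        0.00082423, -0.00092945]), 'joint_efforts': array([ 3.12234952e-03, -5.96922290e+01,  1.61018718e+00, -2.81489486e+01,
        1.26489432e-02,  6.57276192e-03,  4.76047796e-05]), 'tcp_pos': array([ 0.25817064, -0.62320048,  0.23055154]), 'eef_rot': array([-6.70239071e-04,  9.80777708e-01,  1.95127144e-01, -1.91046560e-04]), 'force': array([ 0.31324813, -0.15130492,  0.3221738 ]), 'ft_torque': array([0.0107377 , 0.01335832, 0.02954622]), 'grip_width': 1.0012340227457999}
```

View pics/scene0.png

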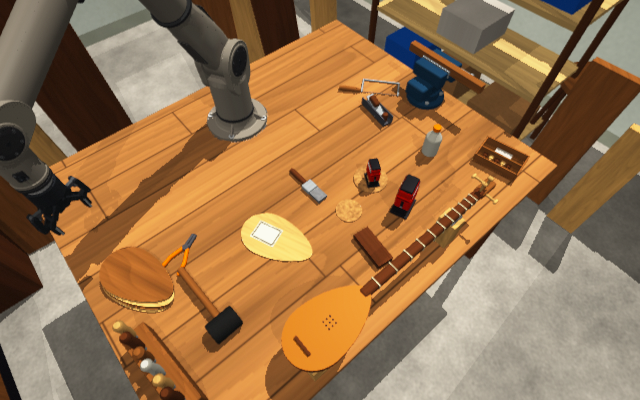

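View pics/side0.png

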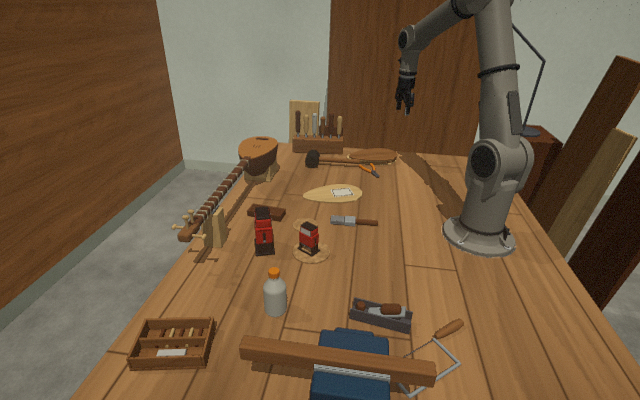

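View pics/wrist0.png

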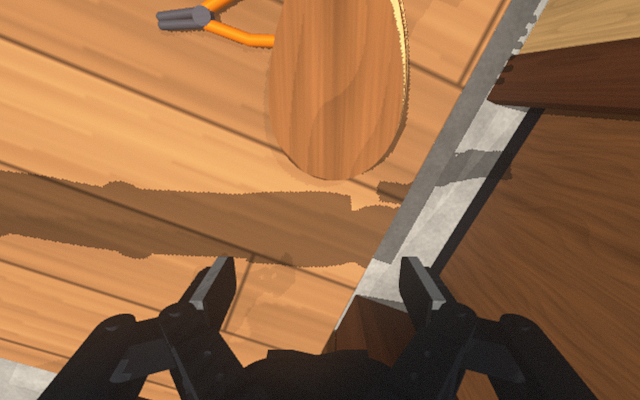

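Two red stamps are in the scene view: one at (373,172) on a cork disc, and a taller one at (405,196) directly on the bench. There are also two cork discs, at (370,180) and (349,210). The stamp at (373,172) on the wider disc fits the description. I'll confirm with measured sizes and a crop.

Run:
```python
from h import *
d=load('scene'); im=d['image']
c=cv2.resize(im[140:260,230:430],None,fx=4,fy=4,interpolation=cv2.INTER_CUBIC); cv2.imwrite('pics/crop1.png',c)
s=load('side')
c=cv2.resize(s['image'][170:270,235:395],None,fx=5,fy=5,interpolation=cv2.INTER_CUBIC); cv2.imwrite('pics/crop2.png',c)
for n,d in(('scene',d),('side',s)):
    W=cloud(d); hsv=cv2.cvtColor(d['image'],cv2.COLOR_BGR2HSV)
    red=((hsv[...,0]<6)|(hsv[...,0]>174))&(hsv[...,1]>170)&(hsv[...,2]>60)
    N,L,st,ce=cv2.connectedComponentsWithStats(red.astype(np.uint8))
    for i in range(1,N):
        if st[i,4]>40:
            p=W[L==i]; print(n,ce[i].round(),st[i,4],p.min(0).round(3),p.max(0).round(3),np.median(p,0).round(3))
    # top heights
    for u0,v0,u1,v1 in ([(360,150,390,195),(390,170,425,220)] if n=='scene' else [(297,218,322,258),(252,202,276,258)]):
        p=W[v0:v1,u0:u1].reshape(-1,3); m=p[:,2]>np.percentile(p[:,2],99)-.006; print('top',p[m].mean(0).round(3),p[m].min(0).round(3),p[m].max(0).round(3))
```

```text
scene [373. 174.] 132 [0.541 0.159 0.033] [0.593 0.189 0.099] [0.58  0.172 0.07 ]
scene [405. 198.] 292 [ 0.693 -0.468  0.044] [1.061 0.228 1.113] [0.723 0.16  0.095]
top [0.587 0.154 0.149] [ 0.54  -0.468  0.095] [1.061 0.209 1.113]
top [0.721 0.165 0.174] [ 0.681 -0.468  0.131] [1.061 0.226 1.113]
side [263. 230.] 325 [0.412 0.168 0.007] [0.726 1.104 0.711] [0.696 0.228 0.091]
side [309. 238.] 186 [0.533 0.188 0.03 ] [0.59  0.219 0.094] [0.554 0.206 0.061]
top [0.56  0.212 0.112] [0.412 0.169 0.095] [0.586 1.104 0.711]
top [0.697 0.227 0.151] [0.412 0.162 0.13 ] [0.736 1.104 0.711]
```

View pics/crop1.png

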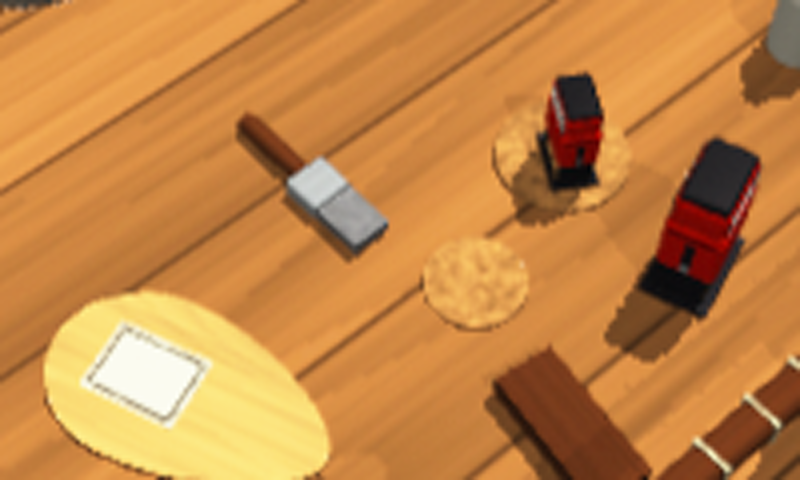

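View pics/crop2.png

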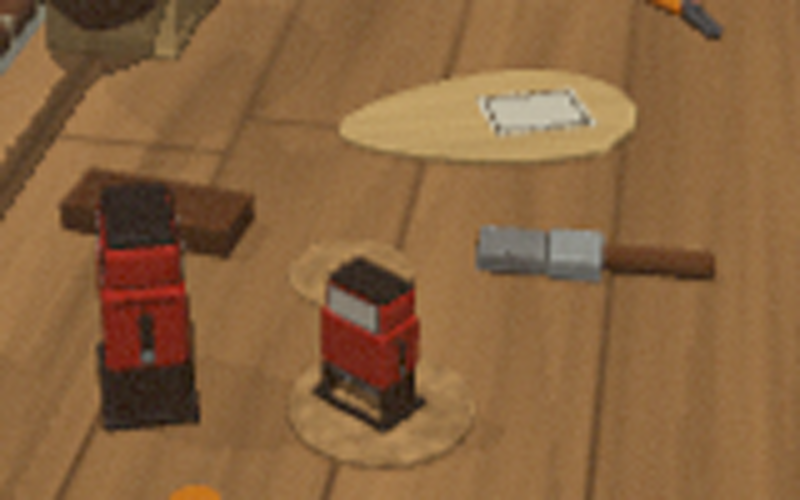

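The crop confirms it. The stamp with its top at z≈0.099 (94 mm plus 5 mm of cork) stands on the wider disc. The other stamp reaches about 0.135 and stands on the bench. Next: coarse poses, then wrist views from above.

Run:
```python
from h import *
d=load('scene'); W=cloud(d)
hsv=cv2.cvtColor(d['image'],cv2.COLOR_BGR2HSV)
m=((hsv[...,1]<60)&(hsv[...,2]>200)).astype(np.uint8); m[:210]=0;m[260:]=0;m[:,:240]=0;m[:,290:]=0
c=max(cv2.findContours(m,0,2)[0],key=cv2.contourArea)[:,0]
p=np.array([plane(d,u,v,.006)[:2] for u,v in c],np.float32); print('label',cv2.minAreaRect(p*1000))
P=W; t=(P[...,2]>.09)&(P[...,2]<.11)&(abs(P[...,0]-.565)<.05)&(abs(P[...,1]-.185)<.05)
print('stamp',cv2.minAreaRect((P[t][:,:2]*1000).astype(np.float32)),t.sum(),P[t][:,2].mean())
W2=cloud(load('side'));t=(W2[...,2]>.09)&(W2[...,2]<.11)&(abs(W2[...,0]-.565)<.05)&(abs(W2[...,1]-.185)<.05)
print('stamp side',cv2.minAreaRect((W2[t][:,:2]*1000).astype(np.float32)),t.sum())
from scipy.spatial.transform import Rotation as R
st=robot.read_state();q=st['eef_rot'];T=R.from_quat(q[[1,2,3,0]]).as_matrix();print(T.round(3));print(robot.hold_point_z)
w=load('wrist'); print((T.T@w['pose'][:3,:3]).round(3),T.T@(w['pose'][:3,3]-st['tcp_pos']))
```

```text
label ((491.71917724609375, -218.69857788085938), (85.37776184082031, 66.68678283691406), 22.453819274902344)
stamp ((563.7366943359375, 185.8401336669922), (34.58455276489258, 47.165557861328125), 60.97426223754883) 122 0.09743977018604404
stamp side ((561.66796875, 190.93341064453125), (35.69279479980469, 47.34963607788086), 58.431583404541016) 123
[[ 0.924  0.383 -0.001]
 [ 0.383 -0.924  0.001]
 [-0.    -0.001 -1.   ]]
-0.0187
[[-0.    -0.947 -0.322]
 [ 1.     0.    -0.001]
 [ 0.001 -0.322  0.947]] [ 8.35268275e-02  6.00347819e-05 -1.41366431e-01]
```

Emit:
apply_moves(deltas="-1 .0265 -.0203 .0057 0 0 0;-1 .0265 -.0203 .0057 0 0 0;-1 .0265 -.0203 .0057 0 0 0;-1 .0265 -.0203 .0057 0 0 0;-1 .0265 -.0203 .0057 0 0 0;-1 .0265 -.0203 .0057 0 0 0;-1 .0265 -.0203 .0057 0 0 0;-1 .0265 -.0203 .0057 0 0 0;-1 .0265 -.0203 .0057 0 0 0;-1 .0265 -.0203 .0057 0 0 0;-1 .0265 -.0203 .0057 0 0 0;-1 .0265 -.0203 .0057 0 0 0;-1 .0265 -.0203 .0057 0 0 0;-1 .0265 -.0203 .0057 0 0 0;-1 0 0 0 0 0 0;-1 0 0 0 0 0 0")

```text
clock: 1.75
tcp_pos: [0.4924, -0.2183, 0.1512]
eef_rot: [-0.0, 0.981, 0.196, -0.0]
force: [-0.3, -0.7, -1.0]
grip_width: 1.001
```

Run:
```python
from h import *
d=grab('wrist','w1.png')
print(robot.read_state()['joint_positions'])
```

```text
[ 0.42521889  0.35507629 -0.14882737  1.9504917   0.06978085  0.84140905
 -0.9391309 ]
```

View pics/w1.png

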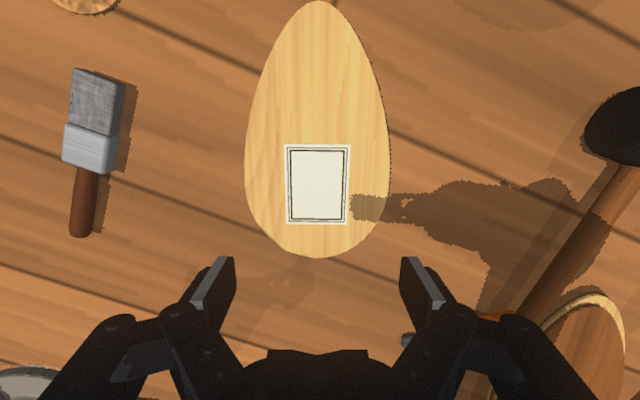

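The wrist view shows the label at pixels (284,144), (350,145), (347,223), (287,224), with its printed border just inside. I'll measure it now.

```bash
cat >> h.py <<'E'
def label(d,thr=165):
    hsv=cv2.cvtColor(d['image'],cv2.COLOR_BGR2HSV)
    m=((hsv[...,1]<60)&(hsv[...,2]>thr)).astype(np.uint8)
    # only points whose plane position lies near the label
    v,u=np.indices(m.shape);P=d['pose']
    r=np.stack([(u-d['cx'])/d['fx'],(v-d['cy'])/d['fy'],np.ones(m.shape)],-1)@P[:3,:3].T
    X=P[:3,3]+r*((.006-P[2,3])/r[...,2])[...,None]
    m&=((np.hypot(X[...,0]-.492,X[...,1]+.219)<.075)).astype(np.uint8)
    m=cv2.morphologyEx(m,cv2.MORPH_CLOSE,np.ones((5,5),np.uint8))
    return m,X
E
python3 - <<'E'
from h import *
for n in('wrist','scene'):
    d=load(n)
    m,X=label(d)
    c=max(cv2.findContours(m,0,2)[0],key=cv2.contourArea)
    q=cv2.approxPolyDP(c,6,True)[:,0]; print(n,q.tolist(),cv2.contourArea(c))
    p=np.array([X[v,u,:2] for u,v in c[:,0]],np.float32); print(cv2.minAreaRect(p*1000))
d=load('wrist');W=cloud(d);print('z label',np.median(W[150:215,295:340,2]))
cv2.imwrite('pics/lab.png',cv2.resize(d['image'][130:240,260:370],None,fx=5,fy=5,interpolation=cv2.INTER_CUBIC))
E
```

```text
wrist [[284, 144], [286, 222], [345, 224], [349, 145]] 4912.5
((493.4687194824219, -216.72833251953125), (85.74942016601562, 65.53953552246094), 22.097272872924805)
scene [[260, 221], [250, 235], [272, 246], [282, 230]] 433.5
((491.71917724609375, -218.69857788085938), (85.37776184082031, 66.68678283691406), 22.453819274902344)
z label 0.0051166630438154725
```

View pics/lab.png

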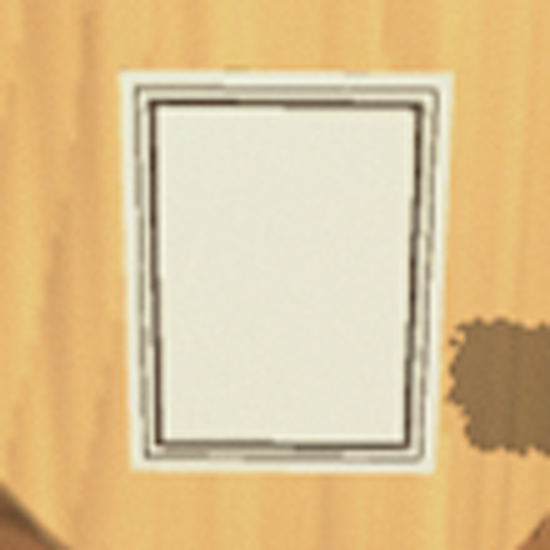

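Emit:
apply_moves(deltas="-1 .0184 -.029 -.0042 0 0 0;-1 .0184 -.029 -.0042 0 0 0;-1 .0184 -.029 -.0042 0 0 0;-1 .0184 -.029 -.0042 0 0 0;-1 .0184 -.029 -.0042 0 0 0;-1 .0184 -.029 -.0042 0 0 0;-1 .0184 -.029 -.0042 0 0 0;-1 .0184 -.029 -.0042 0 0 0;-1 .0184 -.029 -.0042 0 0 0;-1 .0184 -.029 -.0042 0 0 0;-1 .0184 -.029 -.0042 0 0 0;-1 .0184 -.029 -.0042 0 0 0")

```text
clock: 3.0
tcp_pos: [0.5639, 0.1862, 0.2022]
eef_rot: [0.0, 0.981, 0.194, 0.0]
force: [0.9, 0.0, 0.6]
grip_width: 1.0
```

Emit:
apply_moves(deltas="-1 0 0 0 0 0 -.139;-1 0 0 0 0 0 -.139;-1 0 0 0 0 0 -.139;-1 0 0 0 0 0 -.139;-1 0 0 0 0 0 -.139;-1 0 0 0 0 0 -.139;-1 0 0 0 0 0 -.139;-1 0 0 0 0 0 -.139;-1 0 0 0 0 0 -.139;-1 0 0 0 0 0 -.139;-1 0 0 0 0 0 -.139;-1 0 0 0 0 0 -.139;-1 0 0 0 0 0 -.139;-1 0 0 0 0 0 -.139;-1 0 0 0 0 0 -.139;-1 0 0 0 0 0 -.139;-1 0 0 0 0 0 0;-1 0 0 0 0 0 0")

```text
clock: 4.8
tcp_pos: [0.5635, 0.1855, 0.2017]
eef_rot: [-0.0, 0.262, 0.965, -0.0]
force: [0.2, -0.4, 0.5]
grip_width: 1.0
```

Run:
```python
from h import *
d=grab('wrist','w2.png')
print(robot.read_state())
```

```text
{'clock': 4.85, 'joint_positions': array([ 0.14816913,  0.47882046, -0.76052504,  1.74789805,  0.3720827 ,
        1.06490075,  0.30097033]), 'qd': array([-0.00883195, -0.00398297, -0.00208497,  0.00029963,  0.00118121,
        0.00065125,  0.00740891]), 'joint_efforts': array([ 2.74788234e-01, -5.05843198e+01, -8.88651520e+00, -2.56132078e+01,
        2.56304629e-02,  9.20941879e-03,  2.30004819e-02]), 'tcp_pos': array([0.56344414, 0.18583288, 0.20181732]), 'eef_rot': array([ 6.07979136e-05,  2.61773279e-01,  9.65129356e-01, -2.69676161e-04]), 'force': array([ 0.3254283 ,  0.0660746 , -0.08780216]), 'ft_torque': array([ 0.01391787, -0.02150735, -0.06654127]), 'grip_width': 1.0000670541287147}
```

View pics/w2.png

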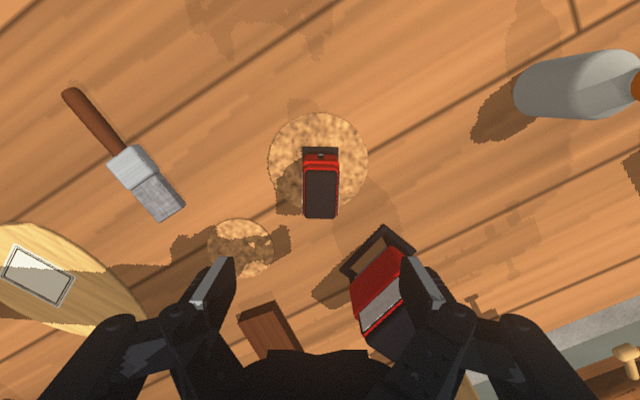

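The target stamp's top is at pixels (304–338, 170–219), on the wide cork disc (268–368, 112–212). The big stamp, at (380,290), is clear of the jaws.

Run:
```python
from h import *
from scipy.spatial.transform import Rotation as R
d=load('wrist');im=d['image'];W=cloud(d);st=robot.read_state();q=st['eef_rot'];T=R.from_quat(q[[1,2,3,0]]).as_matrix();tcp=st['tcp_pos']
near=(np.hypot(W[...,0]-.563,W[...,1]-.187)<.06)
top=near&(W[...,2]>.088)&(W[...,2]<.106)
print('topz',np.median(W[top][:,2]))
c=max(cv2.findContours(top.astype(np.uint8),0,2)[0],key=cv2.contourArea)[:,0]
p=np.array([plane(d,u,v,.099)[:2] for u,v in c],np.float32)*1000
print('top rect',cv2.minAreaRect(p),cv2.boundingRect(c))
loc=(np.c_[p/1000,np.full(len(p),.099)]-tcp)@T; print('tool',loc.min(0),loc.max(0),(loc.min(0)+loc.max(0))/2)
print('toolx yaw',np.degrees(np.arctan2(T[1,0],T[0,0])))
# pad
hsv=cv2.cvtColor(im,cv2.COLOR_BGR2HSV)
crop=cv2.resize(im[100:235,250:385],None,fx=5,fy=5,interpolation=cv2.INTER_CUBIC);cv2.imwrite('pics/st.png',crop)
pad=near&(W[...,2]>.0035)|(near&(W[...,2]>.08))
E=plane
for (u,v) in [(267,161),(369,161),(318,111)]: print(E(d,u,v,.005))
```

```text
topz 0.09732120680118808
top rect ((559.5897827148438, 191.76571655273438), (32.81058883666992, 48.49748992919922), 58.61902618408203) (302, 166, 38, 53)
tool [-0.01800149 -0.01351693  0.10280097] [0.0304356  0.01967423 0.10282706] [0.00621705 0.00307865 0.10281402]
toolx yaw 149.64938585974812
[0.51927074 0.14299863 0.005     ]
[0.58061632 0.24749836 0.005     ]
[0.5009588  0.22393201 0.005     ]
```

View pics/st.png

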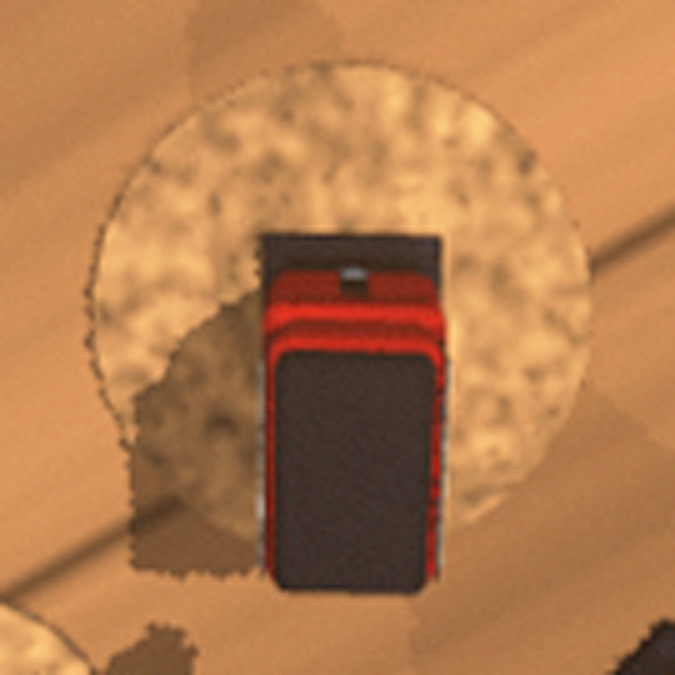

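Run:
```python
from h import *
from scipy.spatial.transform import Rotation as R
d=load('wrist');st=robot.read_state();q=st['eef_rot'];T=R.from_quat(q[[1,2,3,0]]).as_matrix();tcp=st['tcp_pos'];print(d['cx'],d['cy'])
def t(u,v,z): return ((plane(d,u,v,z)-tcp)@T*1000).round(1)[:2]
print('cap',t(305,170.2,.099),t(337.4,170.2,.099),t(306,218,.099),t(335.5,218,.099))
print('foot back',t(302,147,.008),t(338.3,147,.008), t(302,147,.012))
print('pad L R top bot',t(268.5,161,.005),t(368,161,.005),t(320,112.5,.005), t(332,207,.005))
# edge angle of cap and foot sides via red mask lines
im=d['image'];hsv=cv2.cvtColor(im,cv2.COLOR_BGR2HSV)
cap=((hsv[...,1]<110)&(hsv[...,2]<90)).astype(np.uint8);cap[:169]=0;cap[222:]=0;cap[:,:295]=0;cap[:,345:]=0
c=max(cv2.findContours(cap,0,2)[0],key=cv2.contourArea)[:,0];p=np.array([plane(d,u,v,.099)[:2] for u,v in c],np.float32)*1000;print(cv2.minAreaRect(p),cv2.boundingRect(c))
s=load('side');sc=load('scene')
```

```text
317.13231920018495 199.97337074027803
cap [ 26.7 -10.2] [26.7 17.9] [-18. -10.] [-18.   17.1]
foot back [ 33.4 -17.2] [33.4 24.9] [ 34. -17.]
pad L R top bot [ 16.5 -57.4] [16.4 60.8] [71.6  3.7] [-41.8  18.9]
((561.28515625, 190.3219451904297), (26.76082992553711, 44.04027557373047), 58.811302185058594) (305, 171, 31, 48)
```

Emit:
apply_moves(deltas="-1 .0035 .0038 .013 0 0 0;-1 0 0 .013 0 0 0;-1 0 0 .013 0 0 0;-1 0 0 .013 0 0 0;-1 0 0 .013 0 0 0;-1 0 0 .013 0 0 0;-1 0 0 .013 0 0 0;-1 0 0 .013 0 0 0;-1 0 0 .013 0 0 0;-1 0 0 .013 0 0 0;-1 0 0 .013 0 0 0;-1 0 0 .013 0 0 0;-1 0 0 0 0 0 0;-1 0 0 0 0 0 0")

```text
clock: 6.25
tcp_pos: [0.5619, 0.1921, 0.0457]
eef_rot: [-0.0, 0.259, 0.966, -0.0]
force: [0.1, -0.0, 0.6]
grip_width: 1.0
```

Run:
```python
from h import *
d=grab('wrist','w3.png');
```

```text
(no output)
```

View pics/w3.png

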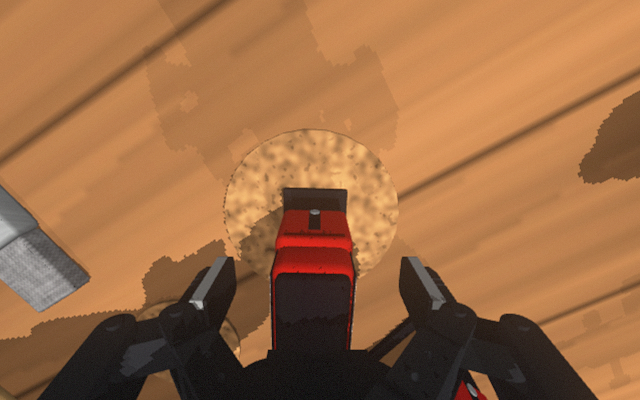

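Run:
```python
from h import *
from scipy.spatial.transform import Rotation as R
d=load('wrist');st=robot.read_state();q=st['eef_rot'];T=R.from_quat(q[[1,2,3,0]]).as_matrix();tcp=st['tcp_pos']
def t(u,v,z): return ((plane(d,u,v,z)-tcp)@T*1000).round(1)[:2]
print('foot back',t(282.5,188,.009),t(347,188,.009)); print('cap back',t(277,275,.099),t(351,275,.099)); print('pad', [t(u,v,.005) for u,v in((224,205),(398,207),(311,129))], t(400,205,.005))
print(np.degrees(np.arctan2(T[1,0],T[0,0])),tcp)
```

```text
foot back [ 30.5 -22.3] [30.5 19.4]
cap back [ 24.7 -14.2] [24.7 12.1]
pad [array([ 17.4, -62.6]), array([16. , 54.7]), array([67.3, -3.7])] [17.4 55.9]
149.93392727881968 [0.56227516 0.1923102  0.04619872]
```

The wrist view shows the stamp at u 271–356 between jaw faces at 235 and 400, so it sits about 1.2 mm to the -y side. I'll correct that and close.

Emit:
apply_moves(deltas="-1 0 -.0012 0 0 0 0;-.5 0 0 0 0 0 0;0 0 0 0 0 0 0;.3 0 0 0 0 0 0;1 0 0 0 0 0 0;1 0 0 0 0 0 0;1 0 0 0 0 0 0;1 0 0 0 0 0 0;1 0 0 0 0 0 0;1 0 0 0 0 0 0", grip_force=60)

```text
clock: 7.3
tcp_pos: [0.5616, 0.1909, 0.046]
eef_rot: [0.0, 0.259, 0.966, 0.0]
force: [-0.3, -0.8, 2.3]
grip_width: 0.416
```

Run:
```python
from h import *
d=grab('wrist','w4.png');print(robot.read_state())
```

```text
{'clock': 7.35, 'joint_positions': array([ 0.04936163,  0.6667219 , -0.6494081 ,  1.85720382,  0.54684665,
        0.80297139,  0.15733825]), 'qd': array([ 0.00042612, -0.00050666,  0.0002971 ,  0.00034486,  0.00155608,
        0.00039591,  0.00078061]), 'joint_efforts': array([-5.72836418e-01, -5.57066095e+01, -1.01015174e+01, -1.87378263e+01,
       -1.77799459e-01, -2.16748514e-01, -2.08902487e-02]), 'tcp_pos': array([0.56156908, 0.19091244, 0.04594068]), 'eef_rot': array([1.24030748e-04, 2.59444048e-01, 9.65758132e-01, 1.72689839e-05]), 'force': array([-0.26181183, -0.12508007,  2.73975508]), 'ft_torque': array([-0.18245872, -0.00043044,  0.01964278]), 'grip_width': 0.4146626634626964}
```

View pics/w4.png

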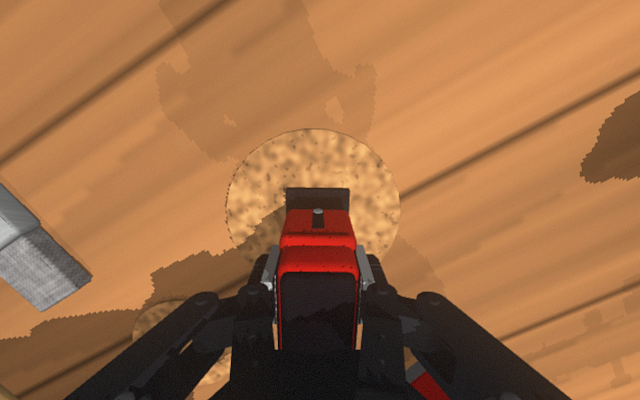

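The grip is good: the opening is 35.2 mm and the foot is centred at u≈317.8, against cx=317.1. Next I'll lift and carry to the label.

Emit:
apply_moves(deltas="1 0 0 -.006 0 0 0;1 0 0 -.014 0 0 0;1 0 0 -.014 0 0 0;1 0 0 -.014 0 0 0;1 0 0 -.014 0 0 0;1 0 0 -.014 0 0 0;1 0 0 -.014 0 0 0")

```text
clock: 8.05
tcp_pos: [0.5615, 0.191, 0.1374]
eef_rot: [0.0, 0.259, 0.966, 0.0]
force: [0.4, 0.7, -1.7]
grip_width: 0.412
```

Emit:
apply_moves(deltas="1 -.0091 -.0242 0 0 0 0;1 -.0091 -.0242 0 0 0 0;1 -.0091 -.0242 0 0 0 0;1 -.0091 -.0242 0 0 0 0;1 -.0091 -.0242 0 0 0 0;1 -.0091 -.0242 0 0 0 0;1 -.0091 -.0242 0 0 0 0;1 -.0091 -.0242 0 0 0 0;1 -.0091 -.0242 0 0 0 0;1 -.0091 -.0242 0 0 0 0;1 -.0091 -.0242 0 0 0 0;1 -.0091 -.0242 0 0 0 0;1 -.0091 -.0242 0 0 0 0;1 -.0091 -.0242 0 0 0 0;1 -.0091 -.0242 0 0 0 0;1 -.0091 -.0242 0 0 0 0")

```text
clock: 9.65
tcp_pos: [0.4933, -0.2181, 0.1367]
eef_rot: [0.0, 0.259, 0.966, -0.0]
force: [0.5, -0.1, -1.1]
grip_width: 0.416
```

Emit:
apply_moves(deltas="1 0 0 0 0 0 .1395;1 0 0 0 0 0 .1395;1 0 0 0 0 0 .1395;1 0 0 0 0 0 .1395;1 0 0 0 0 0 .1395;1 0 0 0 0 0 .1395;1 0 0 0 0 0 .1395;1 0 0 0 0 0 .1395;1 0 0 0 0 0 .1395;1 0 0 0 0 0 .1395;1 0 0 0 0 0 .1395;1 0 0 0 0 0 .1395;1 0 0 0 0 0 .1395;1 0 0 0 0 0 .1395;1 0 0 0 0 0 .1395;1 0 0 0 0 0 .1395;1 0 0 0 0 0 0;1 0 0 0 0 0 0")

```text
clock: 11.45
tcp_pos: [0.4936, -0.2168, 0.1363]
eef_rot: [0.0, 0.981, 0.193, 0.0]
force: [0.1, -0.2, -1.6]
grip_width: 0.413
```

Run:
```python
from h import *
d=grab('wrist','w5.png')
from scipy.spatial.transform import Rotation as R
st=robot.read_state();q=st['eef_rot'];T=R.from_quat(q[[1,2,3,0]]).as_matrix()
print(st,np.degrees(np.arctan2(T[1,0],T[0,0])),T[2])
```

```text
{'clock': 11.5, 'joint_positions': array([ 0.4592388 ,  0.37903589, -0.19776846,  1.95911089,  0.10004916,
        0.81232583, -0.97605981]), 'qd': array([ 0.00694932,  0.00231008,  0.0003757 ,  0.00276423,  0.00030297,
       -0.0002619 , -0.00940387]), 'joint_efforts': array([-1.74597977e-01, -4.89731026e+01, -1.08400449e+00, -2.32811415e+01,
        3.77485421e-04,  7.23205623e-03, -1.64436473e-02]), 'tcp_pos': array([ 0.49357931, -0.21686603,  0.13623315]), 'eef_rot': array([-1.21315304e-05,  9.81195914e-01,  1.93014348e-01,  1.97381446e-04]), 'force': array([ 0.09995051,  0.40070534, -1.33830748]), 'ft_torque': array([-0.0321353 ,  0.03559248, -0.03023904]), 'grip_width': 0.41457571310362684} 22.257502290346114 [ 3.92022855e-04  5.23880861e-05 -9.99999922e-01]
```

View pics/w5.png

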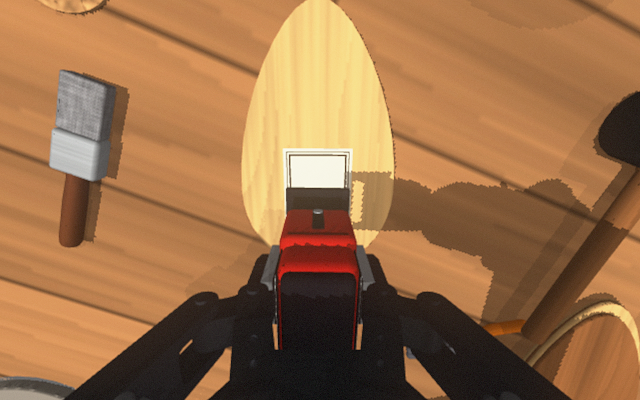

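The label edge at v≈150 spans u 283–352, centred with the foot at 287–350. I'll descend to about 20 mm above the paper and look again.

Emit:
apply_moves(deltas="1 0 0 .012 0 0 0;1 0 0 .012 0 0 0;1 0 0 .012 0 0 0;1 0 0 .012 0 0 0;1 0 0 .012 0 0 0;1 0 0 .010 0 0 0;1 0 0 0 0 0 0;1 0 0 0 0 0 0;1 0 0 0 0 0 0")

```text
clock: 12.4
tcp_pos: [0.4939, -0.2172, 0.0664]
eef_rot: [0.0, 0.982, 0.191, 0.0]
force: [0.4, 0.3, -2.4]
grip_width: 0.416
```

Run:
```python
from h import *
d=grab('wrist'); cv2.imwrite('pics/w6.png',cv2.resize(d['image'][90:240,240:400],None,fx=5,fy=4*1.0,interpolation=cv2.INTER_CUBIC))
for n,(a,b,c,e) in {'side':(150,230,280,390),'scene':(140,260,220,330)}.items():
    s=grab(n); cv2.imwrite('pics/%s6.png'%n,cv2.resize(s['image'][a:b,c:e],None,fx=5 if n=='scene' else 7,fy=5 if n=='scene' else 7,interpolation=cv2.INTER_CUBIC))
```

```text
(no output)
```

View pics/w6.png

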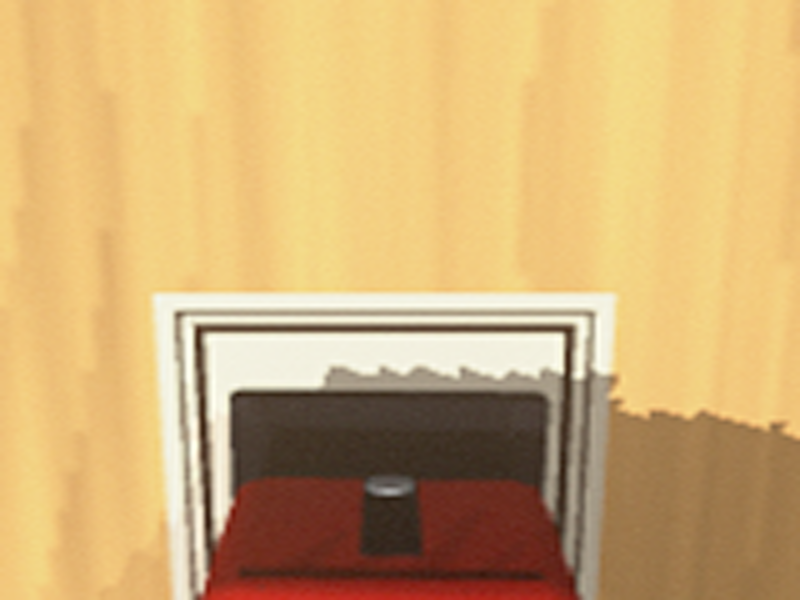

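View pics/side6.png

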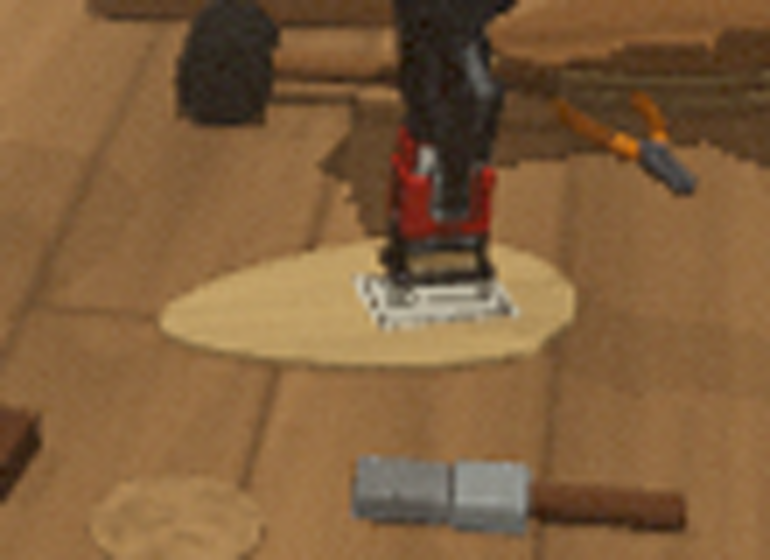

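View pics/scene6.png

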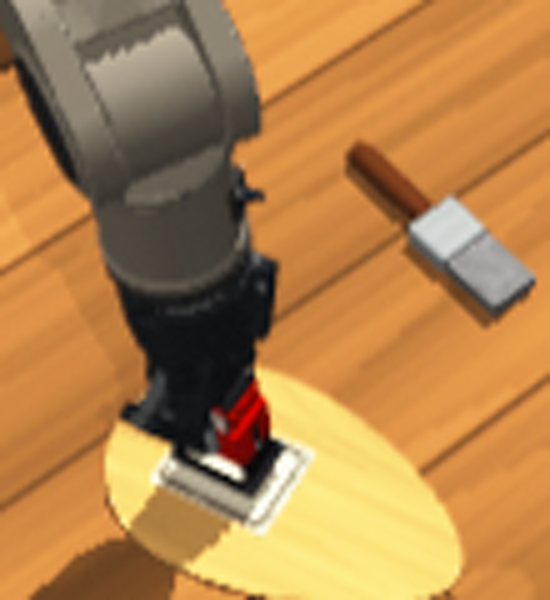

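Run:
```python
from h import *
from scipy.spatial.transform import Rotation as R
d=load('wrist');st=robot.read_state();q=st['eef_rot'];T=R.from_quat(q[[1,2,3,0]]).as_matrix();tcp=st['tcp_pos']
def t(u,v,z): return ((plane(d,240+u/5,90+v/4,z)-tcp)@T*1000).round(1)[:2]
print('label top corners',t(154,295,.006),t(615,295,.006),'lower',t(176,600,.006),t(598,600,.006))
print('border outer', t(200,327,.006),t(573,327,.006),t(565,480,.006),t(210,480,.006))
for z in(.0265,.029): print('foot',t(232,392,z),t(548,392,z))
print(np.degrees(np.arctan2(T[1,0],T[0,0])),tcp)
```

```text
label top corners [ 42.1 -33.1] [42.1 32.5] lower [-18.  -32.8] [-18.   32.9]
border outer [ 36.3 -26.8] [36.3 26.8] [ 7.  26.8] [  7.  -26.5]
foot [ 30.2 -20.3] [30.2 21.2]
foot [ 30.9 -20. ] [30.9 21. ]
22.045883566544752 [ 0.49381761 -0.21723337  0.06647491]
```

Alignment checks out to about 0.5 mm: label centre at (-0.3, 0) mm and foot centre at (-0.5, +0.5) mm in the tool frame, edges parallel. I'll lower to just above contact.

Emit:
apply_moves(deltas="1 0 0 .005 0 0 0;1 0 0 .005 0 0 0;1 0 0 .004 0 0 0;1 0 0 .002 0 0 0;1 0 0 .001 0 0 0;1 0 0 0 0 0 0;1 0 0 0 0 0 0")

```text
clock: 13.25
tcp_pos: [0.4935, -0.2171, 0.049]
eef_rot: [0.0, 0.982, 0.191, 0.0]
force: [0.1, 0.3, -1.6]
grip_width: 0.422
```

Emit:
apply_moves(deltas="1 0 0 .001 0 0 0;1 0 0 .001 0 0 0;1 0 0 .001 0 0 0;1 0 0 0 0 0 0")

```text
clock: 13.65
tcp_pos: [0.4936, -0.2171, 0.0462]
eef_rot: [0.0, 0.982, 0.191, 0.0]
force: [-1.1, 0.6, 2.4]
grip_width: 0.414
```

Emit:
apply_moves(deltas="1 0 0 .0012 0 0 0;1 0 0 .0012 0 0 0;1 0 0 .0012 0 0 0;1 0 0 .0012 0 0 0;1 0 0 .0012 0 0 0;1 0 0 .0012 0 0 0;1 0 0 .0012 0 0 0;1 0 0 .0012 0 0 0;1 0 0 .0012 0 0 0;1 0 0 0 0 0 0")

```text
clock: 14.65
tcp_pos: [0.4936, -0.2171, 0.0356]
eef_rot: [0.0, 0.982, 0.191, 0.0]
force: [-4.0, 1.6, 11.7]
grip_width: 0.411
```

Run:
```python
from h import *
d=grab('wrist'); cv2.imwrite('pics/w7.png',cv2.resize(d['image'][90:240,220:420],None,fx=4,fy=4*1.0,interpolation=cv2.INTER_CUBIC))
st=robot.read_state();print(st['force'],st['ft_torque'],st['eef_rot'],st['tcp_pos'])
```

```text
[-3.52110969  1.73006851 11.2698303 ] [ 0.21609301  0.69063811 -0.04190278] [1.41382687e-04 9.81551539e-01 1.91197632e-01 1.50782814e-04] [ 0.49365378 -0.21709117  0.03570744]
```

View pics/w7.png

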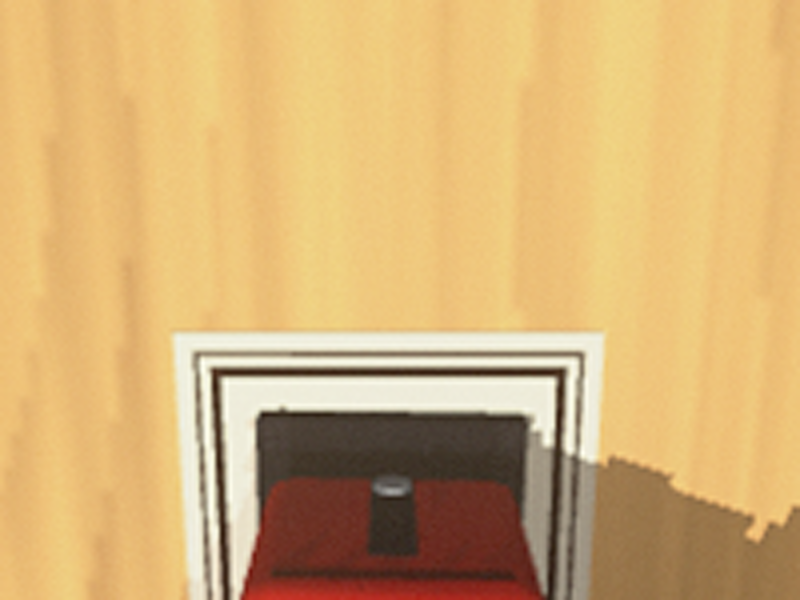

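The foot stays inside the border with even margins: foot at u 258–528 and border at 215–565 in the crop. Next, the last bit of travel and a hold.

Emit:
apply_moves(deltas="1 0 0 .0008 0 0 0;1 0 0 .0008 0 0 0;1 0 0 0 0 0 0")

```text
clock: 15.0
tcp_pos: [0.4936, -0.2171, 0.0342]
eef_rot: [0.0, 0.982, 0.191, 0.0]
force: [-4.2, 2.2, 12.6]
grip_width: 0.415
```

Emit:
apply_moves(deltas="1 0 0 .0003 0 0 0;1 0 0 0 0 0 0;1 0 0 0 0 0 0;1 0 0 0 0 0 0;1 0 0 0 0 0 0;1 0 0 0 0 0 0;1 0 0 0 0 0 0")

```text
clock: 15.7
tcp_pos: [0.4936, -0.2171, 0.034]
eef_rot: [0.0, 0.982, 0.191, 0.0]
force: [-4.5, 1.8, 12.6]
grip_width: 0.417
```

Emit:
apply_moves(deltas="1 0 0 -.001 0 0 0;1 0 0 -.002 0 0 0;1 0 0 -.002 0 0 0;1 0 0 -.002 0 0 0;1 0 0 -.002 0 0 0;1 0 0 -.002 0 0 0;1 0 0 -.002 0 0 0;1 0 0 -.002 0 0 0;1 0 0 -.004 0 0 0;1 0 0 -.008 0 0 0;1 0 0 -.012 0 0 0;1 0 0 -.014 0 0 0;1 0 0 -.014 0 0 0;1 0 0 -.014 0 0 0;1 0 0 -.014 0 0 0;1 0 0 -.014 0 0 0;1 0 0 0 0 0 0")

```text
clock: 17.4
tcp_pos: [0.4948, -0.2176, 0.1446]
eef_rot: [0.001, 0.982, 0.191, 0.002]
force: [0.3, -0.1, -1.8]
grip_width: 0.415
```

Run:
```python
from h import *
d=grab('wrist','w8.png')
s=grab('scene'); cv2.imwrite('pics/scene8.png',cv2.resize(s['image'][180:280,210:340],None,fx=6,fy=6,interpolation=cv2.INTER_CUBIC))
s=grab('side'); cv2.imwrite('pics/side8.png',cv2.resize(s['image'][140:220,280,None][:0] if 0 else s['image'][140:220,280:390],None,fx=7,fy=7,interpolation=cv2.INTER_CUBIC))
```

```text
(no output)
```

View pics/w8.png

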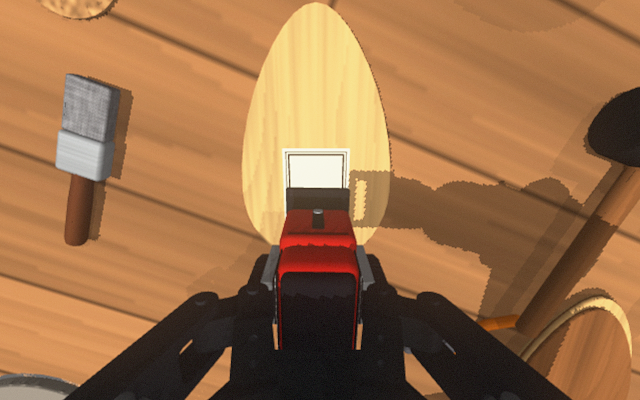

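View pics/side8.png

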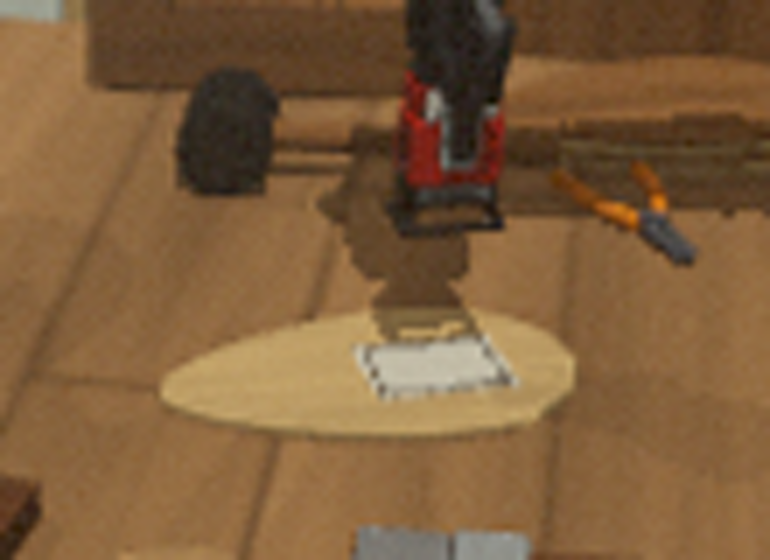

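The board hasn't moved, but neither view shows a mark. I'll move back to see the whole label.

Emit:
apply_moves(deltas="1 -.025 0 0 0 0 0;1 -.025 0 0 0 0 0;1 -.02 0 0 0 0 0;1 0 0 0 0 0 0;1 0 0 0 0 0 0")

```text
clock: 18.05
tcp_pos: [0.4282, -0.2433, 0.1417]
eef_rot: [-0.0, 0.982, 0.191, -0.0]
force: [0.4, 0.2, -0.8]
grip_width: 0.414
```

Run:
```python
from h import *
d=grab('wrist','w9.png'); cv2.imwrite('pics/w9c.png',cv2.resize(d['image'][60:210,240:400],None,fx=5,fy=4,interpolation=cv2.INTER_CUBIC))
```

```text
(no output)
```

View pics/w9c.png

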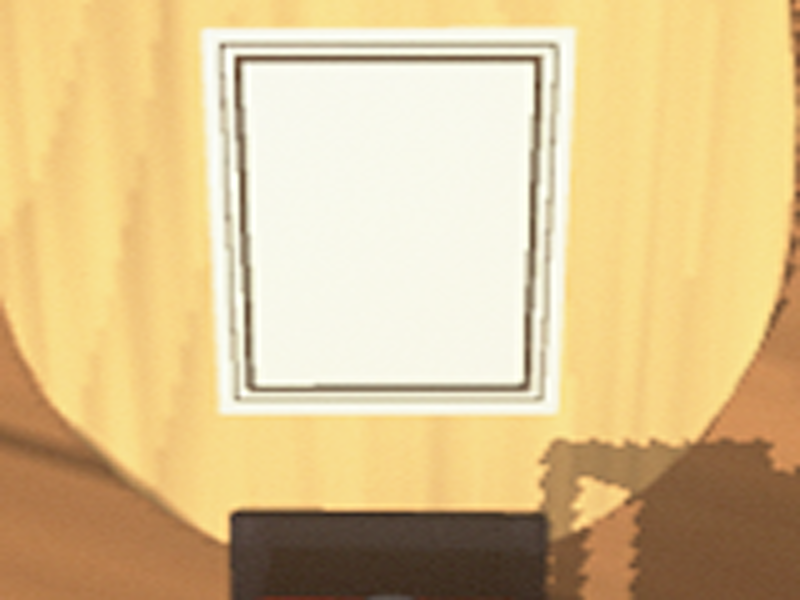

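View pics/scene8.png

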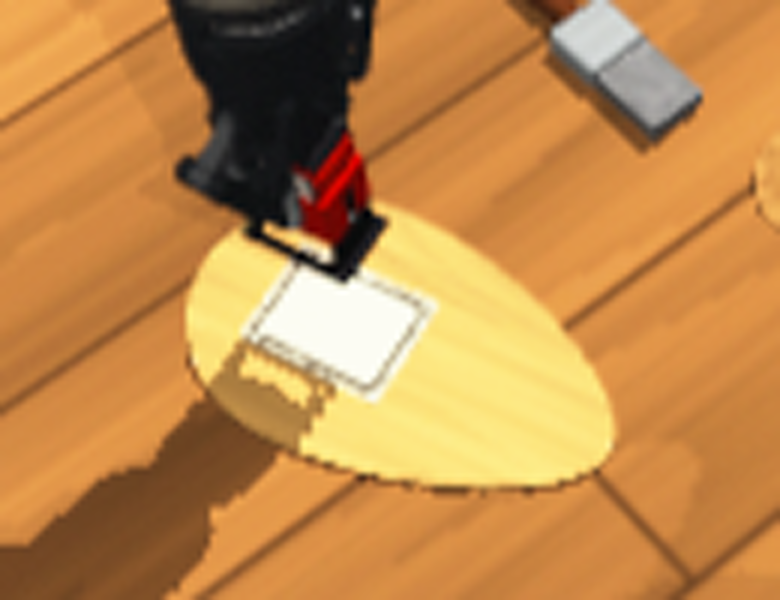

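Run:
```python
from h import *
d=load('wrist');m,X=label(d);c=max(cv2.findContours(m,0,2)[0],key=cv2.contourArea)
p=np.array([X[v,u,:2] for u,v in c[:,0]],np.float32); print(cv2.minAreaRect(p*1000))
print('inside grey std/min',d['image'][80:152,292:343].reshape(-1,3).min(0),d['image'][80:152,292:343].reshape(-1,3).std(0))
# mallet etc: compare the first and the current scene image at board outline
a=cv2.imread('pics/scene0.png');b=grab('scene','scene9.png')['image']
df=cv2.absdiff(a,b).max(2);print('tip diff',[(df[225:262,285:315]>60).sum()])
from scipy.spatial.transform import Rotation as R
st=robot.read_state();q=st['eef_rot'];T=R.from_quat(q[[1,2,3,0]]).as_matrix();print(st['tcp_pos'],np.degrees(np.arctan2(T[1,0],T[0,0])),T[2])
```

```text
((493.0387268066406, -216.80825805664062), (85.51116943359375, 66.26395416259766), 22.01942253112793)
inside grey std/min [231 246 247] [1.36453552 0.62527654 0.50170576]
tip diff [np.int64(0)]
[ 0.42930236 -0.24283219  0.14198451] 22.098908621936868 [ 4.11580243e-04 -2.62915739e-04 -9.99999881e-01]
```

The board hasn't moved: label at (493.0, -216.8) mm, yaw 22.0°, against (493.5, -216.7) mm, yaw 22.1° before. The paper still looks blank, so the cameras may not draw the ink. The press itself measured about 12.9 mm of travel, with 14 N on the spring and no slip in the grip, so I won't risk a double print. Returning the stamp.

Emit:
apply_moves(deltas="1 .0179 -.022 0 0 0 0;1 .0179 -.022 0 0 0 0;1 .0179 -.022 0 0 0 0;1 .0179 -.022 0 0 0 0;1 .0179 -.022 0 0 0 0;1 .0179 -.022 0 0 0 0;1 .0179 -.022 0 0 0 0;1 .0179 -.022 0 0 0 0;1 .0179 -.022 0 0 0 0;1 .0179 -.022 0 0 0 0;1 .0179 -.022 0 0 0 0;1 .0179 -.022 0 0 0 0;1 .0179 -.022 0 0 0 0;1 .0179 -.022 0 0 0 0;1 .0179 -.022 0 0 0 0;1 .0179 -.022 0 0 0 0")

```text
clock: 19.75
tcp_pos: [0.5622, 0.1928, 0.1419]
eef_rot: [-0.0, 0.981, 0.192, -0.0]
force: [0.4, -0.2, -1.9]
grip_width: 0.417
```

Emit:
apply_moves(deltas="1 0 0 0 0 0 -.1394;1 0 0 0 0 0 -.1394;1 0 0 0 0 0 -.1394;1 0 0 0 0 0 -.1394;1 0 0 0 0 0 -.1394;1 0 0 0 0 0 -.1394;1 0 0 0 0 0 -.1394;1 0 0 0 0 0 -.1394;1 0 0 0 0 0 -.1394;1 0 0 0 0 0 -.1394;1 0 0 0 0 0 -.1394;1 0 0 0 0 0 -.1394;1 0 0 0 0 0 -.1394;1 0 0 0 0 0 -.1394;1 0 0 0 0 0 -.1394;1 0 0 0 0 0 -.1394;1 0 0 0 0 0 0;1 0 0 0 0 0 0")

```text
clock: 21.55
tcp_pos: [0.5619, 0.191, 0.142]
eef_rot: [-0.0, 0.262, 0.965, 0.0]
force: [-0.0, -0.4, -1.7]
grip_width: 0.414
```

Run:
```python
from h import *
d=grab('wrist','w10.png')
from scipy.spatial.transform import Rotation as R
st=robot.read_state();q=st['eef_rot'];T=R.from_quat(q[[1,2,3,0]]).as_matrix();print(st['clock'],st['tcp_pos'],np.degrees(np.arctan2(T[1,0],T[0,0])),T[2],((np.array([.5616,.1909,.046])-st['tcp_pos'])@T).round(4))
```

```text
21.6 [0.56194478 0.19084741 0.14205298] 149.66267571432587 [ 4.04495893e-04  2.85215678e-04 -9.99999878e-01] [ 0.0003 -0.0002  0.0961]
```

View pics/w10.png

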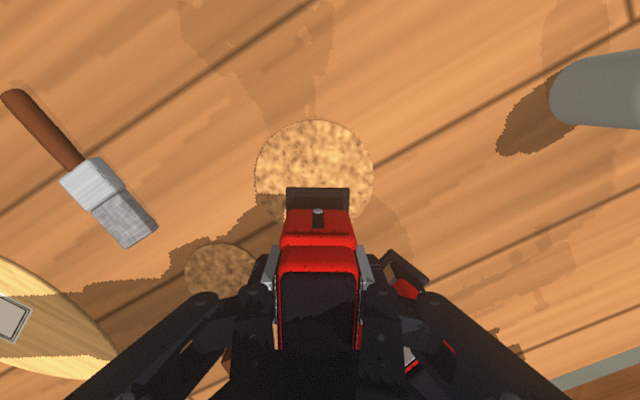

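The stamp is above its pad: disc at u 255–373, foot at u 287–350. Lowering it 95 mm, with 4 mm of shift toward the pad centre.

Emit:
apply_moves(deltas="1 .004 0 .012 0 0 0;1 0 0 .012 0 0 0;1 0 0 .012 0 0 0;1 0 0 .012 0 0 0;1 0 0 .012 0 0 0;1 0 0 .012 0 0 0;1 0 0 .012 0 0 0;1 0 0 .005 0 0 0;1 0 0 .003 0 0 0;1 0 0 .002 0 0 0;1 0 0 0 0 0 0;1 0 0 0 0 0 0")

```text
clock: 22.8
tcp_pos: [0.5587, 0.1926, 0.0486]
eef_rot: [0.0, 0.26, 0.966, 0.0]
force: [-0.5, 0.4, -2.0]
grip_width: 0.412
```

Emit:
apply_moves(deltas="1 0 0 .001 0 0 0;1 0 0 .001 0 0 0;1 0 0 0 0 0 0;1 0 0 0 0 0 0")

```text
clock: 23.2
tcp_pos: [0.5585, 0.1924, 0.0463]
eef_rot: [0.0, 0.26, 0.966, 0.0]
force: [1.1, 1.0, -1.1]
grip_width: 0.413
```

Emit:
apply_moves(deltas="1 0 0 .0003 0 0 0;.1 0 0 0 0 0 0;0 0 0 0 0 0 0;-.3 0 0 0 0 0 0;-.6 0 0 0 0 0 0;-1 0 0 0 0 0 0;-1 0 0 0 0 0 0;-1 0 0 0 0 0 0;-1 0 0 0 0 0 0")

```text
clock: 24.1
tcp_pos: [0.5584, 0.1924, 0.0459]
eef_rot: [0.0, 0.26, 0.966, -0.0]
force: [-0.2, 0.5, 0.3]
grip_width: 0.998
```

Run:
```python
from h import *
d=grab('wrist','w11.png');print(robot.read_state()['tcp_pos'])
```

```text
[0.55841001 0.19241848 0.04589349]
```

View pics/w11.png

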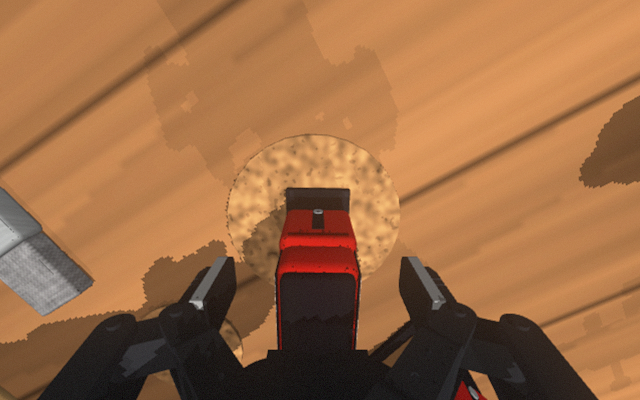

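The stamp stands free and centred, with its foot at (287–349, 188) and the jaws clear on both sides. I'll rise straight up and check.

Emit:
apply_moves(deltas="-1 0 0 -.008 0 0 0;-1 0 0 -.015 0 0 0;-1 0 0 -.018 0 0 0;-1 0 0 -.018 0 0 0;-1 0 0 -.018 0 0 0;-1 0 0 -.018 0 0 0;-1 0 0 -.018 0 0 0;-1 0 0 -.018 0 0 0;-1 0 0 -.018 0 0 0;-1 0 0 -.018 0 0 0;-1 .02 0 0 0 0 0;-1 .02 0 0 0 0 0;-1 0 0 0 0 0 0;-1 0 0 0 0 0 0")

```text
clock: 25.55
tcp_pos: [0.5223, 0.213, 0.2123]
eef_rot: [-0.0, 0.259, 0.966, -0.001]
force: [1.1, -0.3, 0.1]
grip_width: 1.003
```

Run:
```python
from h import *
d=grab('wrist','w12.png');s=grab('scene','s12.png');e=grab('side','e12.png')
a=cv2.imread('pics/side0.png');b=e['image']
cv2.imwrite('pics/e12c.png',cv2.resize(b[150:270,235:395],None,fx=5,fy=5,interpolation=cv2.INTER_CUBIC))
print(robot.read_state()['clock'])
```

```text
25.7
```

View pics/e12c.png

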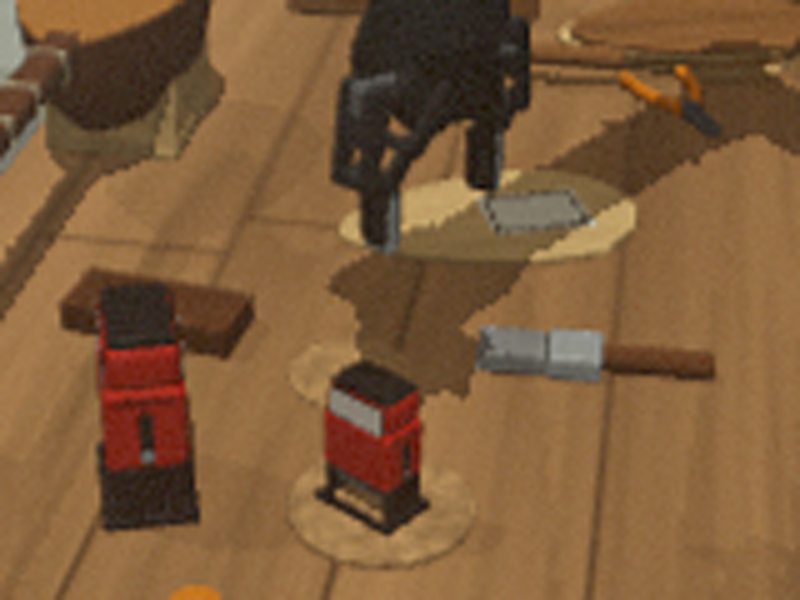

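View pics/s12.png

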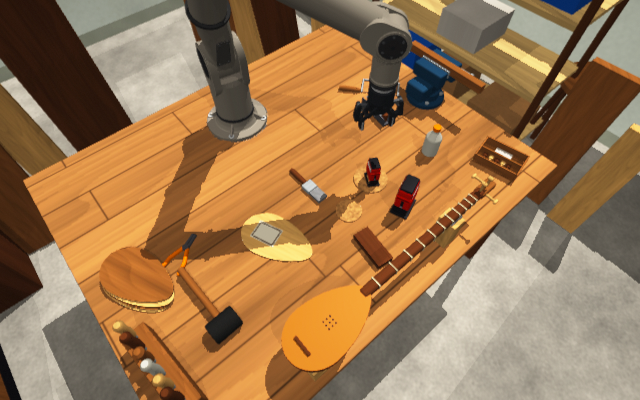

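View pics/w12.png

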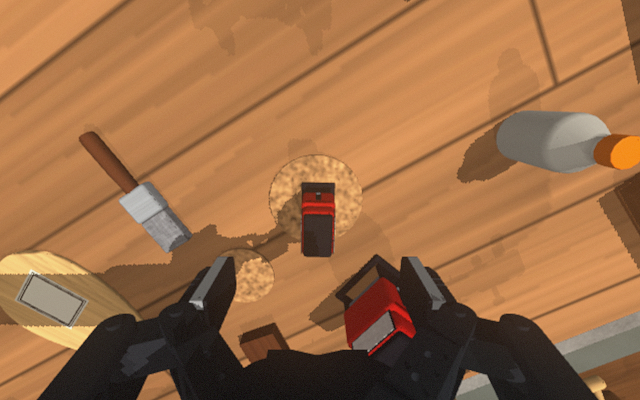

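The stamp stands upright on the large pad: in the side-view crop it is at (375,450), and in the scene view at (373,172). The brush, board, mallet, pliers, bottle, big stamp and offcut look unmoved. Handing in.

```bash
python3 -c "
from bench import robot
print(robot.hand_in())"
```

```text
the job is handed in; nothing more can be done
None
```

I stamped the label and stood the stamp back upright on the large cork pad, but no mark shows on the paper in any picture, so the print is not confirmed by sight. I handed the job in at about 26 s.

**Pressing:** The small red stamp went down inside the label's border, with foot and label centres within about 0.5 mm and edges parallel. I pushed it in about 12.9 mm, with about 14 N on the spring, held it for about 0.7 s and lifted it straight off.

**Missing mark:** A wrist picture taken after the lift shows the paper inside the border blank. The travel, the spring force and the lack of slip in the grip all say the press passed the 11 mm needed. I took it that the cameras don't draw the ink, and did not press again because of the risk of a double print.

**Sideways force:** While pressing, the wrist read a sideways force of about 4.5 N. The tool did not move sideways meanwhile.

**Other last checks:**
- **Soundboard:** the label sits within about 0.5 mm and 0.1° of where it was before pressing.
- **Stamp:** it was released about 4 mm nearer the pad's centre than where it started.
- **Tools:** the bystander tools look unmoved in the scene and side views.
- **Robot:** the gripper is open and clear of everything.

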